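Close the sample drawer and light cover of a bench analyser

TASK

Get the two small bench units ready for a dark measurement using only your fingertips: gently push the open sample drawer fully home, with the jar standing upright in it, and then gently press the hinged light cover of the other unit down until it lies flat. Do not ram the drawer against its stop, grasp and lift nothing, do not touch the jar in the drawer, and leave the spare jar, the mug and the bottle where they stand.

Things in the scene. Friction and masses are not known exactly. Their poses are not given: they have to be found in the camera images.
- sampler: Grey sampling unit with an aluminium top, 220 deep (x) x 180 wide (y) x 115 high mm, fixed to the bench; it may stand on the left or right. Origin: centre of its underside; x points from its front to its back (front towards the robot, yaw up to 0.28 rad), y to its left, z up. The sample drawer slides out of its front.
- drawer (a joint): Sample drawer of the sampling unit: metres it is pulled out along the unit's -x; 0 is fully home (the panel's back against the unit's front), at most 0.10, starts 0.055 to 0.08. It slides with about 2 N friction plus 4 N per m/s, has no spring or catch and stays where it is left; home, it meets a hard stop (do not press on with more than 60 N).
- drawer_face (a point): Centre of the outer face (the robot's side) of the drawer's plain upright aluminium front panel, 71 mm above the bench. Axes as the sampling unit's, so pushing it along +x shuts the drawer. The panel is 100 wide, 66 high (38 to 104 mm above the bench), 12 thick; with the drawer home the face is 122 mm in front of the unit's origin. Behind the panel is an open tray, 100 long and 86 wide.
- sample_jar: Round green glass jar with white cap, 40 mm diameter, 46 high, standing loose in a channel (54 wide, as long as the tray) along the middle of the drawer's tray, its centre 35 to 65 mm behind the panel's outer face at the start; it rides along with the drawer when that is pushed slowly. It is lower than the panel's top edge. Origin: centre of its underside, 45 mm above the bench.
- chamber: Grey optical chamber, 220 deep (x) x 180 wide (y) x 110 high mm, open on top, with a round window on its front, fixed to the bench beside the sampling unit. Origin: centre of its underside; x points from its front to its back (yaw up to 0.28 rad), z up.
- cover (a joint): Hinged light cover of the chamber: rad it is open; 0 is flat on the chamber, starts 0.45 to 0.9. Aluminium plate 148 long (from hinge to free edge), 164 wide, 8 thick. Hinged at its far (+x) end; open, it slopes up towards the robot. Its friction hinge (0.45 N m, some 2 to 4 N near the free edge) holds it at any angle; flat, it meets a hard stop.
- cover_hinge (a point): Middle of the cover's hinge line, on the chamber 40 mm behind its origin, 110 mm above the bench (underside of the cover). The line runs along the chamber's y; axes as the chamber's, fixed.
- cover_edge (a point): Middle of the cover's free edge on its upper (outer) face; 148 mm from the hinge, 8 mm above the underside. Its axes turn with the cover: x along the plate towards the hinge, z out of the outer face. 118 mm above the bench when the cover is flat.
- spare_jar: Bystander: jar like the sample jar, 40 mm diameter, 46 high, on the bench between the robot and the units. Origin: centre of its underside.
- mug: Bystander: white mug, 80 mm diameter, 95 high, with a handle, outside one of the units. Origin: centre of its underside.
- bottle: Bystander: pale bottle with a cap, 60 mm diameter, 130 high, on the other outer side. Origin: centre of its underside.
There are look-alikes about, which are no part of the job. Leave any blue look-alike of the sample_jar alone.

How it is judged:
By the outcome, as a careful person would: the job done as asked, in the order asked, and still so for the second after the job is handed in, with the robot touching nothing.
It also fails if it takes over 54 s, if anything falls off the work surface, if the arm or the gripper's body presses on something with over 40 N, if the wrist force passes 120 N, or if a joint passes its speed limit or range.

ROBOT

A 7-joint arm with a two-finger parallel gripper is mounted at the origin on the work surface. World frame = base frame: x ahead of the robot, y to its left, z up, the work surface at z = 0. Lengths are in m, angles in rad, forces in N, time in s.
With the tool pointing down it reaches from about 0.35 to 0.9 m from the base axis. Payload 7.2 kg.
Tool frame: the origin (TCP) lies on the centre line of the jaws, within the pads' length; the fingertips stand 17 mm ahead of it and the grasp point (between the pads) lies 2 mm behind it; z points along the fingers, y is the line along which they close (so a half turn about z gives the same grasp; the last joint's range is limited). The gripper opens to 85 mm and grips with 20 to 120 N. Pads are 22 mm wide; open, the fingers measure 114 mm over their backs; the gripper's body (76 mm by 85 mm) begins 54 mm behind the grasp point. The pads swing forward as they close: fully open they stand 13 mm farther back than shut.
Start: joints at [-1.347, 0.411, -0.013, 1.596, 0.006, 1.134, -0.082], TCP at [0.18, 0.599, 0.248] pointing down, gripper open.
Joint ranges: [-2.95, 2.95], [-0.29, 1.99], [-1.47, 1.44], [0.14, 2.54], [-1.03, 4.17], [0.13, 1.85], [-2.86, 2.86]. Speed limits (rad/s): [2.39, 2.39, 3.01, 3.01, 3.14, 3.14, 3.14].

INTERFACE

Orientations are given as [roll, pitch, yaw] about the fixed x, y, z axes, in that order (R = Rz(yaw) Ry(pitch) Rx(roll)).
In Python, from station import env, capture, job gives the robot as it stands. The module is installed in compiled form; this text tells all that it offers.
- The arm moves only by the tool move_arm, never from a script. Its argument "increments" is a list of rows, each a list of 6 numbers: the shift along the world's x, y, z in units of 0.025 m (1.0 is 0.025 m), then the turn, a rotation vector about the world's x, y, z in units of 0.12 rad (1.0 is 0.12 rad). In form: [[tx, ty, tz, ax, ay, az], ...]. A call has 1 to 8 rows; each row shifts and turns the commanded pose from where the row before left it; what a row does not reach is not made up. A row lasts 1/12 s, in which the tool goes at most 41.7 mm and 7.16 degrees, less where a joint would pass 70% of its speed; a pose out of reach is approached as far as the arm can. A call with a number of a shift or a turn outside -1 to 1 is refused whole. A call with a gripper value outside its range is refused whole. "jaw" is the closure, from 0 (fully open) to 1 (shut), set as the call begins (left out, the last holds). The fingers move at their own pace and stop on an object; "force" is the grip in N (left out, the last holds). Time passes only in rows, so rows that do not move let the fingers close. It gives the time, the measured TCP pose, the force, the opening and the grip force at its end, in the units of the state.
- env.sense(): the state, without advancing time (a new reading comes with each control period).
- capture(name): name is "scene" or "top" or "wrist"; returns a dict with "img" (480x640x3 uint8, red, green, blue), "vfov" (degrees; the focal length in pixels is half the picture's height over the tangent of half this angle, whatever the lens; pixels are square), "cx", "cy" (the principal point, pixels), "cam_to_world" (4x4, takes a point from camera to world coordinates); the wrist camera has in their place "hand_eye" (4x4, takes a point from camera to tool coordinates, whose origin is the TCP and whose axes are the flange's). Camera axes: x right, y up, looking along -z (the intrinsics and any distortion apply to the point x, -y, -z); pixel columns grow to the right and rows downward; lengths in m; the calibration is good to about 2 mm. A picture is of the moment at which its call begins: read the wrist's pose just before it. There is no depth.
- job.sign_off(): hands the job in; it is judged then, once.
The state is a dict: "t": time; "joints": joint angles; "joint_velocities": joint speeds; "joint_efforts": joint torques, N m; "ee_pos": TCP position; "eef_rot": TCP orientation; "wrist_force": force on the tool from outside, world axes, zero at the start; "moment": the same for the moment, N m; "opening": finger opening in m; "finger_force": force on a finger pad.
Only numpy, scipy, OpenCV 4.12 (cv2) and the standard library are available. Lean on these libraries where they do the work, as an engineer would, in place of code of your own. Each camera call takes 0.05 s, during which the arm holds its last target. There are 200 camera calls.

## Working session

There is one attempt and no reset: what is moved stays moved. The work goes in short steps, Python scripts to look and compute and a tool call to move; the robot and the scene stay as the last step left them, time stands still between calls to the robot, and variables do not carry over. Pictures are saved under pics/ and viewed, at most 10 in all, crops included, and the job is handed in when it is done.

Besides the shell and the picture viewer there is one more tool, called as name(argument=value, ...), one argument or row to a line, values as JSON. move_arm: Moves the arm, as the interface text tells. Its arguments: {"type":"object","properties":{"increments":{"type":"array","items":{"type":"array","items":{"type":"number"}}},"jaw":{"type":"number"},"force":{"type":"number"}},"required":["increments"]}

```bash
mkdir -p pics
cat > h.py <<'E'
import numpy as np, cv2
from station import env, capture, job
def ray(c,u,v):
    f=240/np.tan(np.radians(c["vfov"])/2)
    d=np.array([(u-c["cx"])/f,-(v-c["cy"])/f,-1.]); T=np.array(c["cam_to_world"])
    return T[:3,3],T[:3,:3]@d
def onz(c,u,v,z):
    o,d=ray(c,u,v); return o+d*(z-o[2])/d[2]
def tri(c1,p1,c2,p2):
    o1,d1=ray(c1,*p1);o2,d2=ray(c2,*p2);d1/=np.linalg.norm(d1);d2/=np.linalg.norm(d2)
    s=np.linalg.lstsq(np.stack([d1,-d2],1),o2-o1,rcond=None)[0]
    a,b=o1+s[0]*d1,o2+s[1]*d2; return (a+b)/2,np.linalg.norm(a-b)
E
python3 - <<'E'
from h import *
import pickle
print(env.sense())
for n in("scene","top"):
    c=capture(n);pickle.dump(c,open(n+".pkl","wb"));cv2.imwrite(f"pics/{n}1.png",c["img"][:,:,::-1])
    print(n,{k:v for k,v in c.items() if k!="img"})
E
```

```text
{'t': 0.0, 'joints': array([-1.34719502,  0.41193557, -0.0127186 ,  1.59710214,  0.00556521,
        1.13430918, -0.08220255]), 'joint_velocities': array([-0.00038231,  0.00046524, -0.0005364 , -0.00039454, -0.00139849,
        0.00028263, -0.00077346]), 'joint_efforts': array([-3.17275908e-04, -6.00619054e+01,  6.82091564e-01, -2.99409002e+01,
        1.37932756e-02,  1.04588698e-02,  1.32117668e-05]), 'ee_pos': array([0.17968044, 0.59808828, 0.24740701]), 'eef_rot': array([-3.13987562e+00,  8.84512775e-05,  2.84980510e+00]), 'wrist_force': array([-0.03423316, -0.2121908 ,  0.08284762]), 'moment': array([-0.0319571 , -0.00472961, -0.04245221]), 'finger_force': 0.0, 'opening': 0.08545023337237351}
scene {'vfov': 48.676515220733805, 'cx': 306.1538424203133, 'cy': 234.184517290624, 'cam_to_world': array([[ 0.75458798, -0.51449314,  0.40730062,  1.06733845],
       [ 0.65618957,  0.58831936, -0.47254161, -0.55754895],
       [ 0.00349658,  0.62384064,  0.78154375,  1.04600959],
       [ 0.        ,  0.        ,  0.        ,  1.        ]])}
top {'vfov': 46.298530838099694, 'cx': 313.26124367008623, 'cy': 231.10399450068923, 'cam_to_world': array([[-0.01186604,  0.98319888, -0.18215146,  0.31987532],
       [-0.99988776, -0.01333345, -0.00683347,  0.00202868],
       [-0.00914736,  0.18204992,  0.98324674,  1.43102679],
       [ 0.        ,  0.        ,  0.        ,  1.        ]])}
```

View pics/scene1.png

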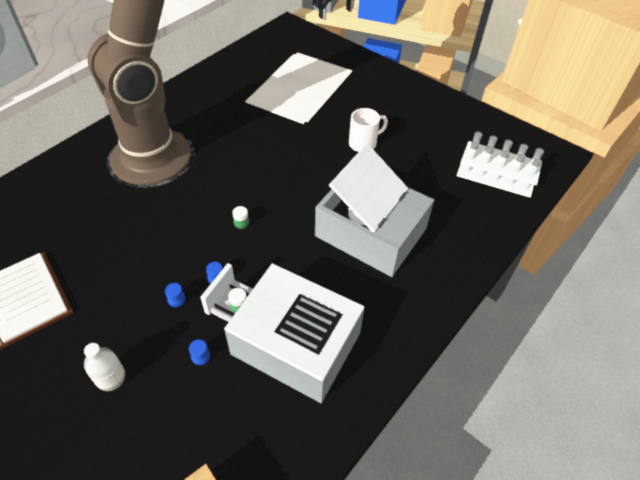

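View pics/top1.png

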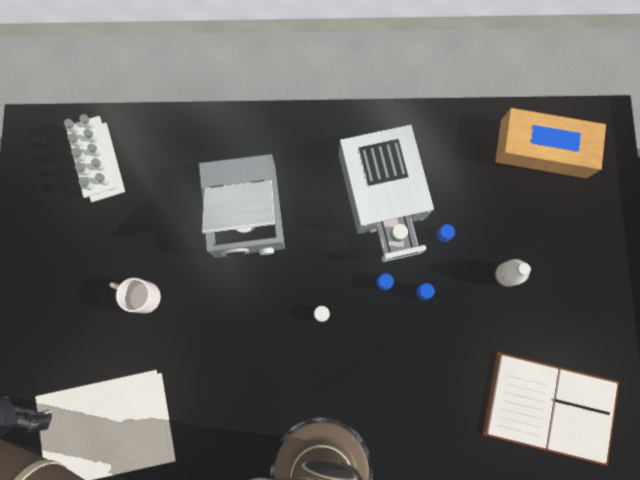

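The scene view shows the sampler front-centre with its drawer open: panel near (220,288), green jar with white cap in the tray at (237,300). The chamber with its raised cover is at (373,205), the spare green jar at (241,217), and blue look-alikes at (175,294), (214,272) and (199,352). The top view shows the drawer panel at (404,253), the sample jar at (399,232), the spare jar at (321,313), blue jars at (446,233), (385,282) and (426,291), and the cover at (238,205). The sample jar is the green one inside the tray. I'll enlarge both views to confirm.

Run:
```python
import cv2
a=cv2.imread("pics/top1.png")[110:320,190:470];cv2.imwrite("pics/topc.png",cv2.resize(a,None,fx=2.8,fy=2.8,interpolation=cv2.INTER_CUBIC))
a=cv2.imread("pics/scene1.png")[140:360,160:440];cv2.imwrite("pics/scenec.png",cv2.resize(a,None,fx=2.7,fy=2.7,interpolation=cv2.INTER_CUBIC))
```

```text
(no output)
```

View pics/topc.png

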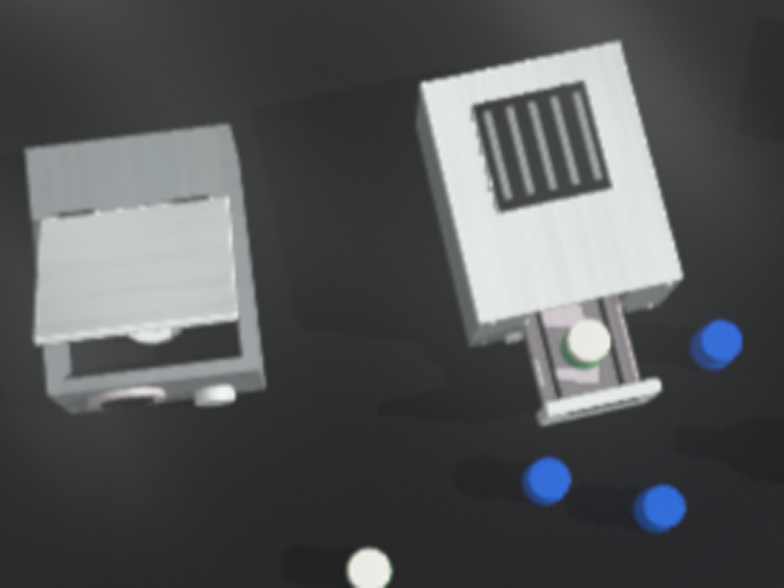

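View pics/scenec.png

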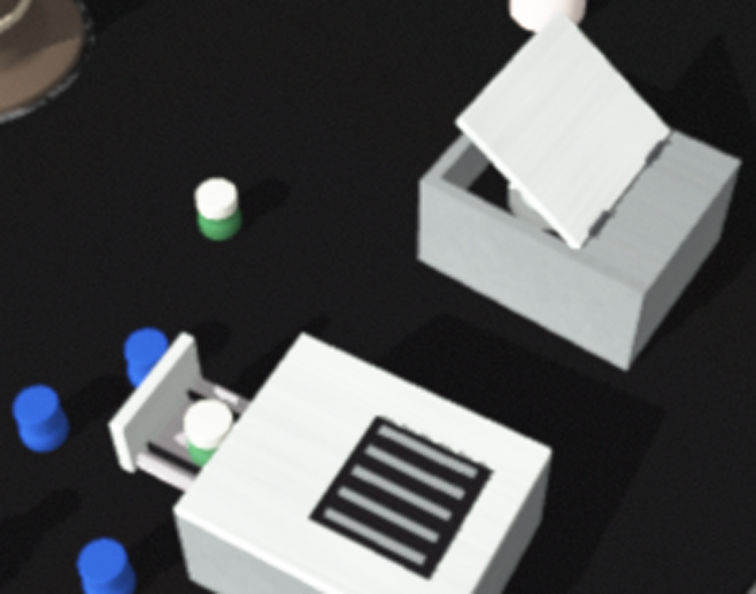

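The crops confirm it: the sample jar stands upright in the tray (top crop (587,342), scene crop (208,428)). No blue jar lies directly against the panel. The nearest is at top crop (547,481).

Run:
```python
from h import *
import pickle
t=pickle.load(open("top.pkl","rb"));s=pickle.load(open("scene.pkl","rb"))
T=lambda u,v:(u/2.8+190-.3,v/2.8+110-.3); S=lambda u,v:(u/2.7+160-.3,v/2.7+140-.3)
np.set_printoptions(precision=4,suppress=True)
for n,a,b in [("sFL",(477,323),(303,334)),("sFR",(682,276),(176,510)),("sBL",(418,82),(551,450)),
 ("panL",(540,412),(185,334)),("panR",(660,384),(113,425)),("jarcap",(588,341),(209,420)),
 ("covR",(238,318),(457,122)),("covL",(35,340),(556,17)),("hinR",(228,197),(577,247)),("hinL",(42,212),(667,131)),("chBL",(26,148),(738,160)),("chFR",(264,382),(420,180)),("chBR",(232,125),(640,293))]:
    p,e=tri(t,T(*a),s,S(*b)); print(n,p,e)
for a in[(418,82),(621,41),(682,276),(477,323)]:print("samp",onz(t,*T(*a),.115))
for a in[(26,148),(232,125),(264,360),(50,390)]:print("cham",onz(t,*T(*a),.110))
for a in[(540,412),(660,384)]:print("pan",onz(t,*T(*a),.104))
for a in[(547,479),(661,506),(719,341),(370,568)]:print("jars",onz(t,*T(*a),.046))
# green/white caps precise not needed
```

```text
sFL [ 0.5774 -0.1013  0.1107] 0.0007445768458590079
sFR [ 0.6162 -0.2779  0.1118] 3.0697190402819934e-06
sBL [ 0.7929 -0.0561  0.1121] 0.0032556024436482477
panL [ 0.5003 -0.1561  0.098 ] 0.0057527932889740825
panR [ 0.5234 -0.2564  0.1046] 0.0012437723535824146
jarcap [ 0.5654 -0.1987  0.0861] 0.0006135437531423854
covR [0.5686 0.0974 0.1926] 0.0005213848952352344
covL [0.5518 0.2594 0.1886] 0.004432543182955868
hinR [0.6909 0.1118 0.1152] 0.00032313352924463507
hinL [0.676  0.2696 0.1213] 0.005944137652416267
chBL [0.7381 0.2884 0.1117] 0.002177851654217049
chFR [0.5338 0.0859 0.1033] 0.010743618299883278
chBR [0.7571 0.1088 0.1121] 7.072452124472128e-05
samp [ 0.7931 -0.0548  0.115 ]
samp [ 0.8283 -0.2343  0.115 ]
samp [ 0.6154 -0.2772  0.115 ]
samp [ 0.5768 -0.1007  0.115 ]
cham [0.7394 0.2896 0.11  ]
cham [0.7578 0.109  0.11  ]
cham [0.5481 0.0814 0.11  ]
cham [0.5247 0.2637 0.11  ]
pan [ 0.5011 -0.153   0.104 ]
pan [ 0.5239 -0.256   0.104 ]
jars [ 0.4495 -0.1639  0.046 ]
jars [ 0.4245 -0.263   0.046 ]
jars [ 0.571  -0.3219  0.046 ]
jars [ 0.3738 -0.0069  0.046 ]
```

move_arm(
  increments=[
    [0.3, -0.8, 0, 0, 0, 0.1],
    [0.3, -0.8, 0, 0, 0, 0.1],
    [0.3, -0.8, 0, 0, 0, 0.1],
    [0.3, -0.8, 0, 0, 0, 0.1],
    [0.3, -0.8, 0, 0, 0, 0.1],
    [0.3, -0.8, 0, 0, 0, 0.1],
    [0.3, -0.8, 0, 0, 0, 0.1],
    [0.3, -0.8, 0, 0, 0, 0.1],
  ],
  jaw=1,
  force=60,
)

```text
t: 0.77
ee_pos: [0.24, 0.4373, 0.248]
eef_rot: [-3.141, -0.0, 2.946]
wrist_force: [1.0, -0.7, -0.5]
opening: 0.0002
finger_force: 0.0
```

move_arm(
  increments=[
    [0.3, -0.8, 0, 0, 0, 0.1],
    [0.3, -0.8, 0, 0, 0, 0.1],
    [0.3, -0.8, 0, 0, 0, 0.1],
    [0.3, -0.8, 0, 0, 0, 0.1],
    [0.3, -0.8, 0, 0, 0, 0.1],
    [0.3, -0.8, 0, 0, 0, 0.1],
    [0.3, -0.8, 0, 0, 0, 0.1],
    [0.3, -0.8, 0, 0, 0, 0.1],
  ],
)

```text
t: 1.43
ee_pos: [0.2999, 0.2774, 0.2481]
eef_rot: [-3.141, -0.0, 3.042]
wrist_force: [1.2, -0.2, 1.0]
opening: -0.0
finger_force: 0.0
```

move_arm(
  increments=[
    [0.3, -0.8, 0, 0, 0, 0.1],
    [0.3, -0.8, 0, 0, 0, 0.1],
    [0.3, -0.8, 0, 0, 0, 0.1],
    [0.3, -0.8, 0, 0, 0, 0.1],
    [0.3, -0.8, 0, 0, 0, 0.1],
    [0.3, -0.8, 0, 0, 0, 0.1],
    [0.3, -0.8, 0, 0, 0, 0.1],
    [0.3, -0.8, 0, 0, 0, 0.1],
  ],
)

```text
t: 2.1
ee_pos: [0.3598, 0.1174, 0.2482]
eef_rot: [3.142, -0.0, 3.138]
wrist_force: [0.8, -0.5, -0.3]
opening: 0.0001
finger_force: 0.0
```

move_arm(
  increments=[
    [0.3, -0.8, 0, 0, 0, 0.1],
    [0.3, -0.8, 0, 0, 0, 0.1],
    [0.3, -0.8, 0, 0, 0, 0.1],
    [0.3, -0.8, 0, 0, 0, 0.1],
    [0.3, -0.8, 0, 0, 0, 0.1],
    [0.3, -0.8, 0, 0, 0, 0.1],
    [0.3, -0.8, 0, 0, 0, 0.1],
    [0.3, -0.8, 0, 0, 0, 0.1],
  ],
)

```text
t: 2.77
ee_pos: [0.4198, -0.0425, 0.2482]
eef_rot: [3.141, -0.0, -3.049]
wrist_force: [-0.2, 0.8, -0.6]
opening: -0.0002
finger_force: 0.0
```

move_arm(
  increments=[
    [0.28, -0.85, 0, 0, 0, 0.115],
    [0.28, -0.85, 0, 0, 0, 0.115],
    [0.28, -0.85, 0, 0, 0, 0.115],
    [0.28, -0.85, 0, 0, 0, 0.115],
    [0.28, -0.85, 0, 0, 0, 0.115],
    [0.28, -0.85, 0, 0, 0, 0.115],
    [0.28, -0.85, 0, 0, 0, 0.115],
    [0.28, -0.85, 0, 0, 0, 0.115],
  ],
)

```text
t: 3.43
ee_pos: [0.4758, -0.2123, 0.248]
eef_rot: [3.141, -0.0, -2.938]
wrist_force: [0.6, 0.1, 0.0]
opening: -0.0003
finger_force: 0.0
```

Run:
```python
from h import *
import pickle
s=env.sense();c=capture("wrist");pickle.dump((s,c),open("w1.pkl","wb"));print(s["ee_pos"],s["eef_rot"],c["hand_eye"],c["vfov"],c["cx"],c["cy"])
cv2.imwrite("pics/w1.png",c["img"][:,:,::-1])
```

```text
[ 0.47584912 -0.21230232  0.24800515] [ 3.14122598e+00 -4.99464103e-04 -2.93803308e+00] [[ 5.12738332e-04  9.49693316e-01  3.13181008e-01  7.95788006e-02]
 [ 9.99999040e-01 -8.37330220e-05 -1.38328040e-03  8.97889700e-05]
 [-1.28746855e-03  3.13181416e-01 -9.49692447e-01 -1.24626619e-01]
 [ 0.00000000e+00  0.00000000e+00  0.00000000e+00  1.00000000e+00]] 70.60502791406753 317.87098347742955 237.0734851969218
```

View pics/w1.png

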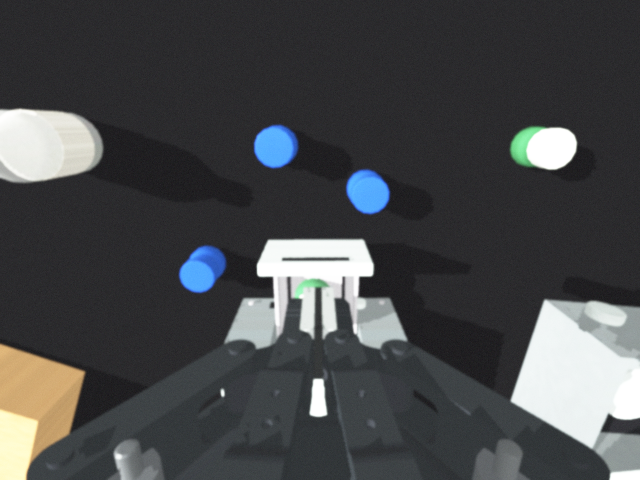

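The wrist view shows the panel straight ahead and square to the tool (columns 257–373, rows 240–275), with the closed fingertips near (318,290). The blue jars at (368,190) and (203,268) are clear of the path down.

Run:
```python
from h import *
import pickle
from scipy.spatial.transform import Rotation as R
s,c=pickle.load(open("w1.pkl","rb"))
T=np.eye(4);T[:3,:3]=R.from_euler("xyz",s["eef_rot"]).as_matrix();T[:3,3]=s["ee_pos"];c["cam_to_world"]=T@c["hand_eye"]
g=cv2.cvtColor(c["img"],cv2.COLOR_RGB2GRAY)
print(g[232:285,268].tolist())
ax=np.array([np.cos(.205),np.sin(.205)]);ay=np.array([-ax[1],ax[0]]);O=np.array([.7034,-.1668])
for n,u,v,z in[("bot",315,240,.038),("topfront",257,263,.104),("topfront",373,263,.104),("topback",258,276,.104),("topback",373,276,.104)]:
    p=onz(c,u,v,z);print(n,p,(p[:2]-O)@ax,(p[:2]-O)@ay)
```

```text
[39, 44, 42, 42, 42, 44, 53, 104, 178, 225, 238, 245, 247, 247, 247, 247, 248, 248, 249, 249, 249, 249, 249, 249, 249, 250, 249, 249, 249, 249, 251, 254, 255, 255, 255, 255, 255, 255, 255, 255, 255, 255, 255, 250, 181, 77, 35, 29, 31, 30, 31, 31, 29]
bot [ 0.50949728 -0.20774321  0.038     ] -0.19817727627527806 -0.0006136740748811423
topfront [ 0.5178971  -0.25625961  0.104     ] -0.19982968946392698 -0.049824115592665544
topfront [ 0.49783885 -0.15900014  0.104     ] -0.19966910441581082 0.049482041546634006
topback [ 0.5297811  -0.25361298  0.104     ] -0.18765576008229237 -0.04965209093408145
topback [ 0.50964203 -0.15592456  0.104     ] -0.18748699004706995 0.050090484154018816
```

move_arm(
  increments=[
    [0, 0, -0.82, 0, 0, 0],
    [0, 0, -0.82, 0, 0, 0],
    [0, 0, -0.82, 0, 0, 0],
    [0, 0, -0.82, 0, 0, 0],
    [0, 0, -0.82, 0, 0, 0],
    [0, 0, -0.82, 0, 0, 0],
    [0, 0, -0.82, 0, 0, 0],
    [0, 0, -0.82, 0, 0, 0],
  ],
)

```text
t: 4.15
ee_pos: [0.4755, -0.2111, 0.0831]
eef_rot: [3.141, -0.0, -2.939]
wrist_force: [0.3, -1.2, -0.4]
opening: -0.0002
finger_force: 0.0
```

move_arm(
  increments=[
    [0.078, 0.016, 0, 0, 0, 0],
    [0.078, 0.016, 0, 0, 0, 0],
    [0.078, 0.016, 0, 0, 0, 0],
    [0.078, 0.016, 0, 0, 0, 0],
    [0.078, 0.016, 0, 0, 0, 0],
    [0.078, 0.016, 0, 0, 0, 0],
    [0.078, 0.016, 0, 0, 0, 0],
    [0.078, 0.016, 0, 0, 0, 0],
  ],
)

```text
t: 4.82
ee_pos: [0.4918, -0.2081, 0.0847]
eef_rot: [-3.141, 0.001, -2.939]
wrist_force: [1.3, 0.1, -1.0]
opening: 0.0
finger_force: 0.0
```

move_arm(
  increments=[
    [0.039, 0.008, 0, 0, 0, 0],
    [0.039, 0.008, 0, 0, 0, 0],
    [0.039, 0.008, 0, 0, 0, 0],
    [0.039, 0.008, 0, 0, 0, 0],
    [0.039, 0.008, 0, 0, 0, 0],
    [0.039, 0.008, 0, 0, 0, 0],
    [0.039, 0.008, 0, 0, 0, 0],
    [0.039, 0.008, 0, 0, 0, 0],
  ],
)

```text
t: 5.48
ee_pos: [0.4989, -0.2067, 0.0842]
eef_rot: [3.141, -0.001, -2.939]
wrist_force: [-1.4, -0.3, 0.9]
opening: 0.0
finger_force: 1.0
```

move_arm(
  increments=[
    [0.06, 0.0125, 0, 0, 0, 0],
    [0.06, 0.0125, 0, 0, 0, 0],
    [0.06, 0.0125, 0, 0, 0, 0],
    [0.06, 0.0125, 0, 0, 0, 0],
    [0.06, 0.0125, 0, 0, 0, 0],
    [0.06, 0.0125, 0, 0, 0, 0],
    [0.06, 0.0125, 0, 0, 0, 0],
    [0.06, 0.0125, 0, 0, 0, 0],
  ],
)

```text
t: 6.15
ee_pos: [0.5113, -0.2041, 0.0842]
eef_rot: [3.142, -0.0, -2.939]
wrist_force: [-2.7, -1.1, 0.8]
opening: 0.0001
finger_force: 1.0
```

move_arm(
  increments=[
    [0.07, 0.0145, 0, 0, 0, 0],
    [0.078, 0.016, 0, 0, 0, 0],
    [0.078, 0.016, 0, 0, 0, 0],
    [0.078, 0.016, 0, 0, 0, 0],
    [0.078, 0.016, 0, 0, 0, 0],
    [0.078, 0.016, 0, 0, 0, 0],
    [0.078, 0.016, 0, 0, 0, 0],
    [0.078, 0.016, 0, 0, 0, 0],
  ],
)

```text
t: 6.82
ee_pos: [0.5268, -0.2008, 0.0843]
eef_rot: [3.141, -0.0, -2.939]
wrist_force: [-2.2, -0.5, 0.2]
opening: -0.0001
finger_force: 1.0
```

move_arm(
  increments=[
    [0.078, 0.016, 0, 0, 0, 0],
    [0.078, 0.016, 0, 0, 0, 0],
    [0.078, 0.016, 0, 0, 0, 0],
    [0.078, 0.016, 0, 0, 0, 0],
    [0.078, 0.016, 0, 0, 0, 0],
    [0.078, 0.016, 0, 0, 0, 0],
    [0.078, 0.016, 0, 0, 0, 0],
    [0.078, 0.016, 0, 0, 0, 0],
  ],
)

```text
t: 7.48
ee_pos: [0.5424, -0.1975, 0.0843]
eef_rot: [3.141, -0.0, -2.939]
wrist_force: [-1.9, 0.7, -0.2]
opening: -0.0001
finger_force: 1.0
```

move_arm(
  increments=[
    [0.078, 0.016, 0, 0, 0, 0],
    [0.078, 0.016, 0, 0, 0, 0],
    [0.078, 0.016, 0, 0, 0, 0],
    [0.078, 0.016, 0, 0, 0, 0],
    [0.07, 0.0145, 0, 0, 0, 0],
    [0.06, 0.0125, 0, 0, 0, 0],
    [0.05, 0.01, 0, 0, 0, 0],
    [0.039, 0.008, 0, 0, 0, 0],
  ],
)

```text
t: 8.15
ee_pos: [0.5556, -0.195, 0.0843]
eef_rot: [3.142, -0.0, -2.939]
wrist_force: [-2.2, 1.7, -0.4]
opening: 0.0002
finger_force: 1.0
```

move_arm(
  increments=[
    [0.039, 0.008, 0, 0, 0, 0],
    [0.039, 0.008, 0, 0, 0, 0],
    [0.039, 0.008, 0, 0, 0, 0],
    [0.039, 0.008, 0, 0, 0, 0],
    [0.039, 0.008, 0, 0, 0, 0],
    [0.039, 0.008, 0, 0, 0, 0],
    [0.039, 0.008, 0, 0, 0, 0],
    [0.039, 0.008, 0, 0, 0, 0],
  ],
)

```text
t: 8.82
ee_pos: [0.5634, -0.1934, 0.0843]
eef_rot: [3.142, 0.0, -2.939]
wrist_force: [-2.6, 1.1, -0.1]
opening: 0.0
finger_force: 1.0
```

move_arm(
  increments=[
    [0.03, 0.006, 0, 0, 0, 0],
    [0.03, 0.006, 0, 0, 0, 0],
    [0.03, 0.006, 0, 0, 0, 0],
    [0.03, 0.006, 0, 0, 0, 0],
    [0.02, 0.004, 0, 0, 0, 0],
    [0.02, 0.004, 0, 0, 0, 0],
    [0.02, 0.004, 0, 0, 0, 0],
    [0.02, 0.004, 0, 0, 0, 0],
  ],
)

```text
t: 9.48
ee_pos: [0.5683, -0.1924, 0.0843]
eef_rot: [3.142, 0.0, -2.939]
wrist_force: [-2.7, 1.6, 0.2]
opening: -0.0002
finger_force: 1.0
```

move_arm(
  increments=[
    [0.02, 0.004, 0, 0, 0, 0],
    [0.02, 0.004, 0, 0, 0, 0],
    [0.02, 0.004, 0, 0, 0, 0],
    [0.02, 0.004, 0, 0, 0, 0],
  ],
)

```text
t: 9.82
ee_pos: [0.5703, -0.192, 0.0843]
eef_rot: [3.142, 0.0, -2.939]
wrist_force: [-2.2, 1.9, -1.2]
opening: 0.0004
finger_force: 1.0
```

move_arm(
  increments=[
    [0.02, 0.004, 0, 0, 0, 0],
    [0.02, 0.004, 0, 0, 0, 0],
    [0.02, 0.004, 0, 0, 0, 0],
  ],
)

```text
t: 10.07
ee_pos: [0.5719, -0.1917, 0.0843]
eef_rot: [-3.142, 0.0, -2.939]
wrist_force: [-2.3, 1.4, 0.6]
opening: -0.0
finger_force: 1.0
```

move_arm(
  increments=[
    [0.02, 0.004, 0, 0, 0, 0],
    [0.02, 0.004, 0, 0, 0, 0],
  ],
)

```text
t: 10.23
ee_pos: [0.5724, -0.1916, 0.0843]
eef_rot: [3.141, -0.001, -2.939]
wrist_force: [-5.6, 0.8, 3.4]
opening: -0.0002
finger_force: 2.7
```

move_arm(
  increments=[
    [0.02, 0.004, 0, 0, 0, 0],
    [0.02, 0.004, 0, 0, 0, 0],
  ],
)

```text
t: 10.4
ee_pos: [0.5724, -0.1916, 0.0843]
eef_rot: [3.141, -0.002, -2.94]
wrist_force: [-9.0, 1.6, 5.9]
opening: -0.0001
finger_force: 4.4
```

The drawer has met its stop at about 9 N. I'll back off straight, rise, and look.

move_arm(
  increments=[
    [-0.1, -0.02, 0, 0, 0, 0],
    [-0.3, -0.06, 0, 0, 0, 0],
    [-0.5, -0.1, 0, 0, 0, 0],
    [-0.5, -0.1, 0, 0, 0, 0],
    [0, 0, 0.8, 0, 0, 0],
    [0, 0, 0.9, 0, 0, 0],
    [0, 0, 0.9, 0, 0, 0],
    [0, 0, 0.9, 0, 0, 0],
  ],
)

```text
t: 11.07
ee_pos: [0.5388, -0.1989, 0.173]
eef_rot: [-3.141, 0.001, -2.94]
wrist_force: [0.5, -0.8, -0.8]
opening: 0.0
finger_force: 0.0
```

move_arm(
  increments=[
    [0, 0, 0.9, 0, 0, 0],
    [0, 0, 0.9, 0, 0, 0],
    [0, 0, 0.9, 0, 0, 0],
    [0, 0, 0.7, 0, 0, 0],
    [0, 0.8, 0, 0, 0, 0],
    [0, 0.8, 0, 0, 0, 0],
    [0, 0.8, 0, 0, 0, 0],
    [0, 0.8, 0, 0, 0, 0],
  ],
)

```text
t: 11.73
ee_pos: [0.5389, -0.1179, 0.2572]
eef_rot: [-3.141, 0.002, -2.94]
wrist_force: [0.3, 0.4, -0.3]
opening: 0.0001
finger_force: 0.0
```

Run:
```python
from h import *
import pickle
s=env.sense();print(s["t"],s["ee_pos"],s["wrist_force"])
c=capture("scene");b=capture("top");pickle.dump((c,b),open("p2.pkl","wb"))
a=np.hstack([cv2.resize(c["img"][140:360,160:440],(400,314)),cv2.resize(b["img"][110:320,190:470],(400,314))])
cv2.imwrite("pics/p2.png",a[:,:,::-1])
```

```text
11.7333 [ 0.53891171 -0.11794312  0.25720117] [ 0.33372735  0.39194126 -0.28681617]
```

View pics/p2.png

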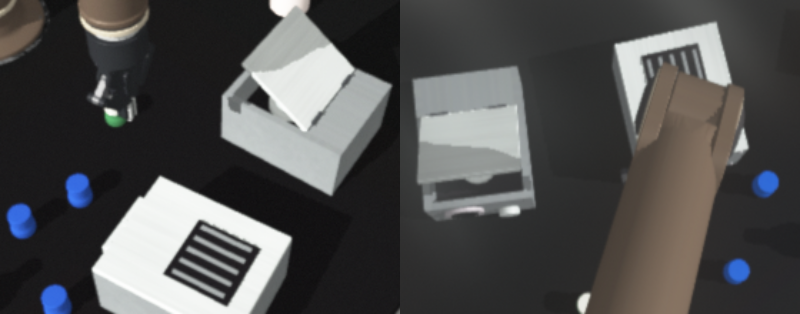

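The scene half shows the drawer panel flush with the sampler front (130,225), the blue jars unmoved and the cover still open. The fingers and spare jar overlap in this view only because the hand is far above it. Next I move over the cover.

move_arm(
  increments=[
    [0.112, 0.744, 0, 0, 0, -0.05],
    [0.112, 0.744, 0, 0, 0, -0.05],
    [0.112, 0.744, 0, 0, 0, -0.05],
    [0.112, 0.744, 0, 0, 0, -0.05],
    [0.112, 0.744, 0, 0, 0, -0.05],
    [0.112, 0.744, 0, 0, 0, -0.05],
    [0.112, 0.744, 0, 0, 0, -0.05],
    [0.112, 0.744, 0, 0, 0, -0.05],
  ],
)

```text
t: 12.5
ee_pos: [0.5617, 0.0302, 0.2571]
eef_rot: [-3.141, 0.002, -2.988]
wrist_force: [0.4, -0.2, -0.6]
opening: -0.0001
finger_force: 0.0
```

move_arm(
  increments=[
    [0.112, 0.744, 0, 0, 0, -0.05],
    [0.112, 0.744, 0, 0, 0, -0.05],
    [0.112, 0.744, 0, 0, 0, -0.05],
    [0.112, 0.744, 0, 0, 0, -0.05],
    [0.112, 0.744, 0, 0, 0, -0.05],
    [0.112, 0.744, 0, 0, 0, -0.05],
    [0.112, 0.744, 0, 0, 0, -0.05],
    [0.112, 0.744, 0, 0, 0, -0.05],
  ],
)

```text
t: 13.17
ee_pos: [0.5843, 0.179, 0.257]
eef_rot: [-3.142, 0.001, -3.036]
wrist_force: [-0.1, 1.1, 0.1]
opening: -0.0
finger_force: 0.0
```

Run:
```python
from h import *
s=env.sense();print(s["t"],s["ee_pos"],s["wrist_force"])
c=capture("scene");b=capture("wrist");d=capture("top")
a=np.hstack([cv2.resize(c["img"][140:360,160:440],(400,314)),cv2.resize(b["img"],(400,314))])
cv2.imwrite("pics/p3.png",a[:,:,::-1]);cv2.imwrite("pics/t3.png",d["img"][:,:,::-1])
```

```text
13.1667 [0.58433953 0.17904613 0.25702624] [-0.13367054  1.08162124  0.06016463]
```

View pics/p3.png

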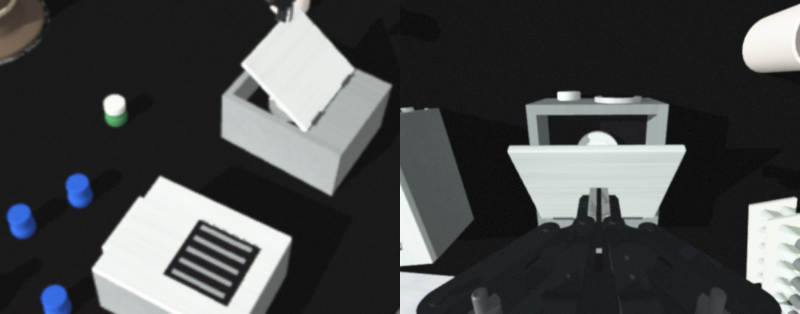

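The wrist half shows the fingertips (598,200) centred over the cover plate, square to its free edge (row 148). The scene half shows the spare and blue jars unmoved. Descending.

move_arm(
  increments=[
    [0, 0, -0.3, 0, 0, 0],
    [0, 0, -0.3, 0, 0, 0],
    [0, 0, -0.3, 0, 0, 0],
    [0, 0, -0.3, 0, 0, 0],
    [0, 0, -0.2, 0, 0, 0],
    [0, 0, -0.2, 0, 0, 0],
    [0, 0, -0.1, 0, 0, 0],
    [0, 0, -0.1, 0, 0, 0],
  ],
)

```text
t: 13.98
ee_pos: [0.5836, 0.1792, 0.2114]
eef_rot: [-3.141, -0.0, -3.035]
wrist_force: [-0.5, -0.3, -1.0]
opening: -0.0004
finger_force: 0.0
```

move_arm(
  increments=[
    [0, 0, -0.08, 0, 0, 0],
    [0, 0, -0.08, 0, 0, 0],
    [0, 0, -0.08, 0, 0, 0],
    [0, 0, -0.08, 0, 0, 0],
    [0, 0, -0.08, 0, 0, 0],
    [0, 0, -0.08, 0, 0, 0],
    [0, 0, -0.08, 0, 0, 0],
    [0, 0, -0.08, 0, 0, 0],
  ],
)

```text
t: 14.65
ee_pos: [0.5837, 0.1793, 0.1958]
eef_rot: [3.141, 0.0, -3.035]
wrist_force: [-0.4, -0.1, 2.2]
opening: -0.0002
finger_force: 1.3
```

Contact, as predicted. I press on slowly.

move_arm(
  increments=[
    [0, 0, -0.08, 0, 0, 0],
    [0, 0, -0.08, 0, 0, 0],
    [0, 0, -0.08, 0, 0, 0],
    [0, 0, -0.08, 0, 0, 0],
    [0, 0, -0.08, 0, 0, 0],
    [0, 0, -0.08, 0, 0, 0],
    [0, 0, -0.08, 0, 0, 0],
    [0, 0, -0.08, 0, 0, 0],
  ],
)

```text
t: 15.32
ee_pos: [0.5835, 0.1792, 0.1796]
eef_rot: [-3.142, -0.0, -3.035]
wrist_force: [-1.1, 0.4, 2.8]
opening: 0.0002
finger_force: 1.3
```

move_arm(
  increments=[
    [0, 0, -0.08, 0, 0, 0],
    [0, 0, -0.08, 0, 0, 0],
    [0, 0, -0.08, 0, 0, 0],
    [0, 0, -0.08, 0, 0, 0],
    [0, 0, -0.08, 0, 0, 0],
    [0, 0, -0.08, 0, 0, 0],
    [0, 0, -0.08, 0, 0, 0],
    [0, 0, -0.08, 0, 0, 0],
  ],
)

```text
t: 15.98
ee_pos: [0.5835, 0.1793, 0.1635]
eef_rot: [3.142, -0.0, -3.035]
wrist_force: [-0.5, 0.8, 3.1]
opening: 0.0001
finger_force: 1.4
```

move_arm(
  increments=[
    [0, 0, -0.08, 0, 0, 0],
    [0, 0, -0.08, 0, 0, 0],
    [0, 0, -0.08, 0, 0, 0],
    [0, 0, -0.08, 0, 0, 0],
    [0, 0, -0.08, 0, 0, 0],
    [0, 0, -0.08, 0, 0, 0],
    [0, 0, -0.08, 0, 0, 0],
    [0, 0, -0.08, 0, 0, 0],
  ],
)

```text
t: 16.65
ee_pos: [0.5835, 0.1793, 0.1476]
eef_rot: [3.142, -0.0, -3.035]
wrist_force: [-1.5, -0.3, 2.2]
opening: -0.0001
finger_force: 1.4
```

move_arm(
  increments=[
    [0, 0, -0.06, 0, 0, 0],
    [0, 0, -0.06, 0, 0, 0],
    [0, 0, -0.06, 0, 0, 0],
    [0, 0, -0.04, 0, 0, 0],
    [0, 0, -0.04, 0, 0, 0],
    [0, 0, -0.04, 0, 0, 0],
    [0, 0, -0.04, 0, 0, 0],
  ],
)

```text
t: 17.23
ee_pos: [0.5836, 0.1793, 0.1392]
eef_rot: [3.142, -0.0, -3.035]
wrist_force: [-2.8, -0.1, 2.2]
opening: -0.0
finger_force: 1.4
```

move_arm(
  increments=[
    [0, 0, -0.03, 0, 0, 0],
    [0, 0, -0.03, 0, 0, 0],
    [0, 0, -0.03, 0, 0, 0],
  ],
)

```text
t: 17.48
ee_pos: [0.5836, 0.1793, 0.137]
eef_rot: [3.142, -0.0, -3.035]
wrist_force: [-1.9, -0.6, 2.1]
opening: -0.0001
finger_force: 1.4
```

move_arm(
  increments=[
    [0, 0, -0.03, 0, 0, 0],
    [0, 0, -0.03, 0, 0, 0],
  ],
)

```text
t: 17.65
ee_pos: [0.5836, 0.1793, 0.1355]
eef_rot: [3.142, -0.0, -3.035]
wrist_force: [-3.3, -0.2, 2.8]
opening: 0.0
finger_force: 1.5
```

move_arm(
  increments=[
    [0, 0, -0.03, 0, 0, 0],
    [0, 0, -0.03, 0, 0, 0],
  ],
)

```text
t: 17.82
ee_pos: [0.5836, 0.1793, 0.135]
eef_rot: [3.141, -0.0, -3.035]
wrist_force: [-9.0, -1.0, 18.6]
opening: -0.0002
finger_force: 9.5
```

move_arm(
  increments=[
    [0, 0, -0.02, 0, 0, 0],
    [0, 0, -0.02, 0, 0, 0],
  ],
)

```text
t: 17.98
ee_pos: [0.5836, 0.1793, 0.135]
eef_rot: [3.14, 0.0, -3.035]
wrist_force: [-10.9, -2.2, 23.9]
opening: -0.0001
finger_force: 12.3
```

The cover is on its stop at z = 0.118 with 24 N. I lift off and draw back to look.

move_arm(
  increments=[
    [0, 0, 0.05, 0, 0, 0],
    [0, 0, 0.2, 0, 0, 0],
    [0, 0, 0.5, 0, 0, 0],
    [0, 0, 0.9, 0, 0, 0],
    [0, 0, 0.9, 0, 0, 0],
    [0, 0, 0.9, 0, 0, 0],
    [0, 0, 0.9, 0, 0, 0],
    [0, 0, 0.9, 0, 0, 0],
  ],
)

```text
t: 18.65
ee_pos: [0.5838, 0.1791, 0.2663]
eef_rot: [-3.141, 0.001, -3.035]
wrist_force: [-0.3, -0.3, 0.1]
opening: -0.0001
finger_force: 0.0
```

move_arm(
  increments=[
    [-0.4, 0.8, 0, 0, 0, 0],
    [-0.4, 0.8, 0, 0, 0, 0],
    [-0.4, 0.8, 0, 0, 0, 0],
    [-0.4, 0.8, 0, 0, 0, 0],
    [-0.4, 0.8, 0, 0, 0, 0],
    [-0.4, 0.8, 0, 0, 0, 0],
    [-0.4, 0.8, 0, 0, 0, 0],
    [-0.4, 0.8, 0, 0, 0, 0],
  ],
)

```text
t: 19.32
ee_pos: [0.5034, 0.3402, 0.2652]
eef_rot: [3.141, 0.001, -3.035]
wrist_force: [1.0, 0.7, -0.4]
opening: -0.0
finger_force: 0.0
```

move_arm(
  increments=[
    [-0.4, 0.8, 0, 0, 0, 0],
    [-0.4, 0.8, 0, 0, 0, 0],
    [-0.4, 0.8, 0, 0, 0, 0],
    [-0.4, 0.6, 0, 0, 0, 0],
    [0, 0, 0, 0, 0, 0],
    [0, 0, 0, 0, 0, 0],
  ],
)

```text
t: 19.82
ee_pos: [0.4631, 0.4152, 0.2647]
eef_rot: [3.142, 0.001, -3.033]
wrist_force: [0.4, -0.5, 0.1]
opening: -0.0001
finger_force: 0.0
```

Run:
```python
from h import *
s=env.sense();print(s["t"],s["ee_pos"],s["wrist_force"])
c=capture("scene");d=capture("top")
cv2.imwrite("pics/p4.png",np.hstack([cv2.resize(c["img"][90:410,60:460],(400,320)),cv2.resize(d["img"][90:410,100:500],(400,320))])[:,:,::-1])
```

```text
19.8167 [0.46312451 0.41515329 0.26468767] [ 0.38114869 -0.50430489  0.06101864]
```

View pics/p4.png

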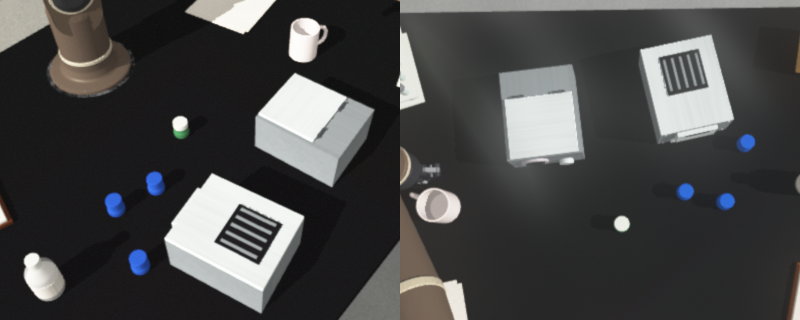

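Both views show the drawer flush with the unit, the cover flat, and the jars, mug and bottle where they stood. The robot touches nothing.

```bash
python3 -c "
from station import job
print(job.sign_off())"
```

```text
the job is handed in; nothing more can be done
None
```

The drawer is fully home (about 9 N at the stop), the cover lies flat, nothing else was touched or moved, and the job is handed in at about 20 s; the jar is out of sight inside, so I couldn't check that it still stands upright.

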